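Put the bike light in the valet tray and park the tray under the teak shelf

ROBOT

A 6-joint arm with a two-finger parallel gripper is mounted at the origin on the work surface. World frame = base frame: x ahead of the robot, y to its left, z up, the work surface at z = 0. Lengths are in m, angles in degrees, forces in N, time in s.
With the tool pointing down it reaches from about 0.25 to 0.725 m from the base axis. Payload 4 kg.
Tool frame: the origin (TCP) lies where the fingers leave the gripper's body, on its centre line; the fingertips stand 73 mm ahead of it and the grasp point (between the pads) lies 54 mm ahead of it; z points along the fingers, y is the line along which they close (so a half turn about z gives the same grasp; the last joint's range is limited). The gripper opens to 85 mm and grips with 20 to 120 N. Pads are 22 mm wide; open, the fingers measure 114 mm over their backs; the gripper's body (76 mm by 85 mm) begins 54 mm behind the grasp point. The pads swing forward as they close: fully open they stand 13 mm farther back than shut.
Start: joints at [67.609, 13.785, 0.286, 76.501, 0, 90], TCP at [0.19, 0.462, 0.304] pointing down, gripper open.
Joint ranges: [-155.79, 155.79], [-60.16, 107.12], [-62.33, 73.08], [-114, 123.19], [-81.49, 82.49], [-180, 180]. Speed limits (degrees/s): [159.86, 159.86, 180, 180, 180, 180].

INTERFACE

Orientations are given as [roll, pitch, yaw] about the fixed x, y, z axes, in that order (R = Rz(yaw) Ry(pitch) Rx(roll)).
In Python, from workcell import manip, ik, vision, job, readout gives the robot as it stands. Calls block until the motion is done:
- manip.movep(position, orientation): joint-space move of the TCP to a pose.
- manip.move_straight(position, rate=0.15, orientation=None, until_force=None): straight line of the TCP; orientation=None keeps the orientation; rate is the mean speed in m/s. With until_force (N) it stops when the force on the tool has changed by that much, and returns True; else False.
- manip.set_joints(angles): joint-space move.
- manip.open_jaws() and manip.grasp(squeeze=None): open the fingers fully, or close them until they stop; squeeze is the grip in N (None keeps the last).
- manip.dwell(seconds).
- ik(position, orientation): joint angles nearest the present ones, or None.
- vision.capture(name): name is "scene" or "top" or "wrist"; returns a dict with "frame" (420x560x3 uint8, blue, green, red), "mtx" (3x3 intrinsics, pixels), "dist" ([k1, k2, p1, p2, k3] as OpenCV has them; the pictures are not rectified), "rvec" (rotation vector, rad) and "tvec" (3), from world to camera coordinates, as OpenCV has them. Camera axes: x right, y down, z forward; pixel columns grow to the right and rows downward; lengths in m; the calibration is good to about 2 mm. A picture is of the moment at which its call begins. There is no depth.
A pose or a line that the arm cannot do raises manip.PlanningError and nothing moves.
- job.hand_in(): hands the job in; it is judged then, once.
Readings, each from a call of its own:
- readout.read_t(): time.
- readout.read_joint_pos(): joint angles.
- readout.read_qvel(): joint speeds.
- readout.read_joint_efforts(): joint torques, N m.
- readout.read_position(): TCP position.
- readout.read_tool_rot(): TCP orientation.
- readout.read_contact_force(): force on the tool from outside, world axes, zero at the start.
- readout.read_moment(): the same for the moment, N m.
- readout.read_width(): opening from 0.0 (shut) to 1.0 (fully open).
- readout.read_gripper_force(): force on a finger pad.
Only numpy, scipy, OpenCV 4.12 (cv2) and the standard library are available. Lean on these libraries where they do the work, as an engineer would, in place of code of your own. Each camera call takes 0.05 s, during which the arm holds its last target. There are 200 camera calls.

TASK

Lay the red bike light, button up, in the empty bay of the valet tray beside the porcelain ring dish, then slide the tray along the console between its two guide battens under the floating teak shelf, squarely and without lifting it, so that nothing bumps the shelf or its underside. Press it slowly and lightly home against the soft-close buffer hidden at the back until the buffer's plunger is fully in, never pushing hard (15 N on it is plenty), and let go so that the tray stays there. Leave the umbrella cap and the note clip alone, and keep the ring dish standing in its bay.

Things in the scene. Friction and masses are not known exactly. Their poses are not given: they have to be found in the camera images.
- tray: Dark wood valet tray, loose, 0.55 kg (+-25 %), drag when loaded 4 to 8 N, 180 (x) x 170 (y) x 20 mm high, floor 4 mm, walls 5 mm. Origin: centre of its underside; x points to its rear, which goes under the shelf first, y left, z up. A ridge 12 mm high at y = +8 to +12 mm splits it: dish bay at y = +12 to +80 mm, empty light bay on the right. A brass pull stands on the front (-x) wall's middle.
- pull (a point): Grip point on the tray's brass pull, an upright block 30 (x) x 16 (y) mm, 1 to 40 mm above the console, standing out from the tray's front wall (tray x = -90 to -120 mm). The point is at tray x = -105, y = 0, 30 mm up; axes as the tray's. Grip it across its 16 mm width (along y).
- light_mid (a point): Middle of the red aluminium bike light, half-way up (17 mm above its underside). 110 (x) x 32 (y) x 34 mm high plus a rubber button 2.5 mm proud on top, 0.14 kg (+-20 %), lying on its flat mount foot; x points to the clear lens, z up. Its sides are flat 8 to 34 mm above the underside.
- light: The same bike light; origin at the centre of its underside, axes as for light_mid.
- dish: White porcelain ring dish, 62 mm across, 15 mm high with a ring cone in the middle to 34 mm; loose in the tray's dish bay. Origin: centre of its underside, z up.
- shelf: Floating teak shelf, fixed: 170 mm deep (x = -170, its front edge, to 0, the partition), 560 mm long (y), 24 mm thick. Origin: middle of its underside at the partition's face, 50 mm above the console; x points into the partition, the way the tray slides in. Light and dish pass about 10 mm below the underside.
- partition: Low grey partition that carries the shelf, 580 mm wide, 169 mm high, with a magnetic steel key strip. Origin: on the console at the middle of its front face; axes as the shelf's. The buffer is counted as part of it. When the tray is home its origin lies somewhere from x = -102 to -147 mm on the middle line (y = 0), depending on the buffer.
- guides: Two teak guide battens fixed on the console, 10 mm high, 12 mm wide, 176 mm apart inside (3 mm free on each side of the tray), from x = -170 to -20 mm, with flared lead-ins out to x = -205 mm, about 206 mm apart inside there. Origin and axes as the partition's.
- cap: Black plastic umbrella tip cap standing on the console, 26 mm across, 52 mm high, light and easily tipped. Origin: centre of its underside.
- note_clip: Chrome spring-clip note holder with a blank card, standing on the shelf, base 44 mm across, 111 mm high with its card. Origin: centre of its underside.
- bay (a point): Middle of the floor of the tray's empty light bay: tray x = 0, y = -36, z = +4 mm; the bay is 170 (x) x 88 (y) mm. Axes as the tray's.
- buffer_foot (a point): Point on the partition's face where the soft-close buffer is fixed: y = 0, 16 mm up, hidden under the shelf, pointing at the tray. Plunger travel 10 mm; pushed in, its tip is 12 to 57 mm off the face (clamped differently each time, not measured: feel for it). It resists 3 N per 10 mm/s plus a spring (0.3 N out, 1.8 N in; the tray's drag holds that); fully in, resistance rises steeply.
Not all that is in view belongs to the job. There is more than one size of the light; the job needs the smallest.

How it is judged (in metres and radians):
On the way, in this order (a step that is already met when the one before it is completed fails the run):
1. the bike light lies button up in the empty bay of the tray, let go, while the tray is still out in the open (x of light_mid in the frame of tray between -0.04 and 0.04 m and y of light_mid in the frame of tray between -0.072 and 0 m and z of light_mid in the frame of tray between 0.014 and 0.028 m and angle between light_mid's own z axis and vertical below 0.15 rad and contact force between the fingers and light below 0.1 N and x of tray in the frame of partition below -0.29 m), for 0.2 s.
2. the tray's rear has slid under the shelf between the battens (tray origin nearer than 230 mm to the partition) (x of tray in the frame of partition above -0.23 m and y of tray in the frame of partition between -0.006 and 0.006 m).
3. the tray leans on the buffer's plunger (contact force between tray and partition above 1 N), for 0.1 s.
At the end, for the whole second after the job is handed in: Tray let go, flat and still between the battens (6 mm, 3 degrees), leaning on the buffer with at least 1.55 N of its spring (plunger about 8 of 10 mm in or more); light button up in its bay within 40 mm of the bay's middle lengthwise; dish upright in its bay (contact force between tray and partition above 1.55 N and x of tray in the frame of partition above -0.16 m and y of tray in the frame of partition between -0.006 and 0.006 m and angle between the x axis of tray and the x axis of partition, either way round below 0.05 rad and angle between tray's own z axis and vertical below 0.03 rad and height (world z) of tray below 0.004 m and linear speed of tray below 0.01 m/s and x of light_mid in the frame of tray between -0.04 and 0.04 m and y of light_mid in the frame of tray between -0.072 and 0 m and z of light_mid in the frame of tray between 0.014 and 0.028 m and angle between each of light_mid, dish's own z axis and vertical below 0.15 rad and y of dish in the frame of tray between 0.036 and 0.056 m and z of dish in the frame of tray between -0.002 and 0.012 m); the robot touches nothing.
It fails at once if the tray is pushed against the buffer or the partition with more than 16 N, or against a guide batten with more than 20 N (contact force between tray and partition above 16 N or contact force between tray and guides above 20 N).
It fails at once if the tray, the light or the dish bumps the shelf (over 1 N), or the robot does (over 2 N) (contact force between any of tray, light, dish and shelf above 1 N or contact force between any of the arm, the fingers and shelf above 2 N).
It fails at once if the tray is lifted (over 8 mm) or tipped (over 6 degrees) instead of slid, or the dish tips over 20 degrees (height (world z) of tray above 0.008 m or angle between tray's own z axis and vertical above 0.1 rad or angle between dish's own z axis and vertical above 0.35 rad).
It fails at once if the light is dropped or flung (faster than 0.6 m/s while not held) (linear speed of light above 0.6 m/s and contact force between the fingers and light below 0.05 N).
It fails at once if the umbrella cap or the note clip is moved (more than 10 mm) or tipped (distance of any of cap, note_clip from where it was at the start of the episode above 0.01 m or angle between any of cap, note_clip's own z axis and vertical above 0.2 rad).
It also fails if it takes over 72 s, if anything falls off the work surface, if the arm or the gripper's body presses on something with over 40 N, if the wrist force passes 120 N, or if a joint passes its speed limit or range.

## Working session

There is one attempt and no reset: what is moved stays moved. The work goes in short steps, each a Python script; the robot and the scene stay as the last script left them, time stands still between calls to the robot, and variables do not carry over. Pictures are saved under pics/ and viewed, at most 10 in all, crops included, and the job is handed in when it is done.

```bash
mkdir -p pics; ls; python3 - <<'E'
from workcell import vision,readout
import cv2,pickle
for n in("scene","top"):
    c=vision.capture(n);cv2.imwrite(f"pics/{n}0.png",c["frame"]);pickle.dump(c,open(n+".pkl","wb"))
    print(n,c["mtx"].tolist(),c["dist"],c["rvec"],c["tvec"])
print(readout.read_t(),readout.read_tool_rot())
E
```

```text
pics
scene [[509.27022947830136, 0.0, 279.8742450027887], [0.0, 509.27022947830136, 208.38455031672737], [0.0, 0.0, 1.0]] [0.04044765 0.         0.         0.         0.        ] [ 1.61450851  1.72738089 -0.87804354] [ 0.07342783 -0.22898741  1.63148756]
top [[539.8263200711743, 0.0, 277.3234121678552], [0.0, 539.8263200711743, 207.87139137202743], [0.0, 0.0, 1.0]] [-0.1172167  0.         0.         0.         0.       ] [ 2.21792275 -1.99897875  0.2115872 ] [-0.07165524  0.51624721  1.53427119]
0.1 [-1.79891284e+02  1.85043194e-03  1.57608031e+02]
```

View pics/top0.png

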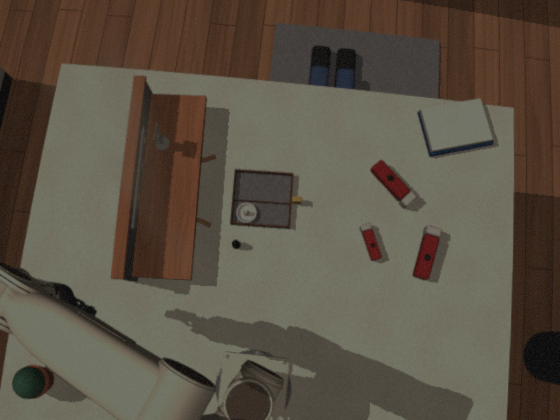

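View pics/scene0.png

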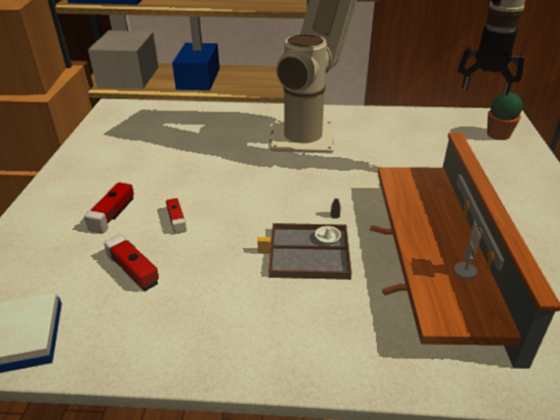

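Top view: three red lights, at (371,242) (small), (392,183) and (427,253) (both larger). The small one fits. The tray is at (262,199), dish (247,212), cap (236,244), shelf front edge x≈200, batten lead-ins at (208,158) and (203,222), clip (162,144). I'll confirm with an enlarged crop.

```bash
cat > h.py <<'E'
import numpy as np,cv2,pickle
def px2w(c,pts,z):
    """pixels -> world xy at height(s) z"""
    pts=np.array(pts,float).reshape(-1,1,2); z=np.broadcast_to(z,len(pts))
    n=cv2.undistortPoints(pts,c["mtx"],c["dist"]).reshape(-1,2)
    R=cv2.Rodrigues(np.array(c["rvec"],float))[0]; C=-R.T@np.ravel(c["tvec"])
    d=np.c_[n,np.ones(len(n))]@R
    return C+d*((z-C[2])/d[:,2])[:,None]
E
python3 - <<'E'
import cv2,pickle
f=pickle.load(open("top.pkl","rb"))["frame"][140:290,190:450]
f=cv2.convertScaleAbs(cv2.resize(f,(780,450),interpolation=cv2.INTER_CUBIC),alpha=1.7)
cv2.imwrite("pics/crop.png",f)
E
```

```text
(no output)
```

View pics/crop.png

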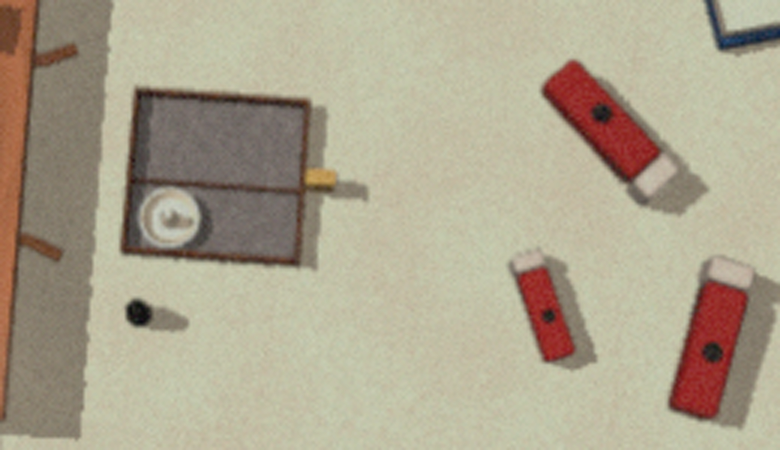

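```bash
python3 - <<'E'
from h import *
np.set_printoptions(precision=4,suppress=True)
c=pickle.load(open("top.pkl","rb"))
k=lambda p:np.array(p)/3+[190,140]
t=px2w(c,k([(137,90),(309,100),(298,264),(123,252)]),.02)
print("tray",t[:,:2].tolist(),t.mean(0),[np.linalg.norm(t[i]-t[i-1]) for i in range(4)])
d=t[0]+t[3]-t[1]-t[2];print("tray yaw",np.degrees(np.arctan2(d[1],d[0])))
print("pull",px2w(c,k([(320,179)]),.04))
l=px2w(c,k([(511,260),(541,250),(546,360),(575,353)]),.034)
d=l[:2].mean(0)-l[2:].mean(0);print("light",l.mean(0),np.linalg.norm(d),np.degrees(np.arctan2(d[1],d[0])),np.linalg.norm(l[0]-l[1]))
print("leadins",px2w(c,k([(75,50),(60,254)]),.01))
s=px2w(c,[(206,96),(191,279)],.074);d=s[0]-s[1];print("shelf",s,np.degrees(np.arctan2(d[1],d[0])),np.linalg.norm(d))
print("cap",px2w(c,k([(137,312)]),.05),"clip",px2w(c,[(162,144)],.08))
s=px2w(c,[(145,79),(114,276),(155,90),(130,277)],.169);print("part top",s)
E
```

```text
tray [[0.6319199973010131, 0.121271373713743], [0.6396466491938513, -0.05370762446339054], [0.47053823959518104, -0.0592059807212765], [0.4644362035642914, 0.11525585114479206]] [0.5516 0.0309 0.02  ] [np.float64(0.1675917888090652), np.float64(0.17514951028349007), np.float64(0.1691977722032127), np.float64(0.1745685126871013)]
tray yaw 92.26622695081471
pull [[ 0.5544 -0.0723  0.04  ]]
light [ 0.4518 -0.3034  0.034 ] 0.10554143930413386 22.94918756021933 0.03186081736684238
leadins [[0.6705 0.191  0.01  ]
 [0.4575 0.1789 0.01  ]]
shelf [[0.8409 0.2343 0.074 ]
 [0.2862 0.2041 0.074 ]] 3.1182243035661683 0.5554887007391909
cap [[0.4022 0.0917 0.05  ]] clip [[0.673  0.3437 0.08  ]]
part top [[0.8369 0.4017 0.169 ]
 [0.2657 0.3967 0.169 ]
 [0.8054 0.3669 0.169 ]
 [0.268  0.3529 0.169 ]]
```

Tray ~(0.552,0.031) yaw 92.3°, partition yaw ~93.2° with its centre line through (0.564,0.185). The light is 105x32 mm measured, so it is the smallest. Going above it for a close look.

```bash
python3 - <<'E'
from h import *
from workcell import manip,ik,vision,readout
for y in(22.9,-157.1): print(y,ik([.4518,-.3034,.22],[180,0,y]))
for y in(92.3,-87.7): print(y,ik([.588,.032,.15],[180,0,y]),ik([.556,.17,.09],[180,0,y]))
manip.movep([.4518,-.3034,.25],[180,0,22.9])
c=vision.capture("wrist");pickle.dump(c,open("w.pkl","wb"));cv2.imwrite("pics/w1.png",c["frame"]);print(readout.read_t())
E
```

```text
22.9 [-33.88278525  21.5798479   -1.66544047  66.75471164   0.
 123.21721475]
-157.1 [-33.88278525  21.5798479   -1.66544047  66.75471164   0.
 -56.78278525]
92.3 [ 3.11506476 29.74820579  0.09539343 60.34718764  0.         90.81506476] [ 17.00129497  32.76528975  -4.96958275  52.2651275    0.
 104.70129497]
-87.7 [  3.11506476  29.74820579   0.09539343  60.34718764   0.
 -89.18493524] [ 17.00129497  32.76528975  -4.96958275  52.2651275    0.
 -75.29870503]
3.0
```

View pics/w1.png

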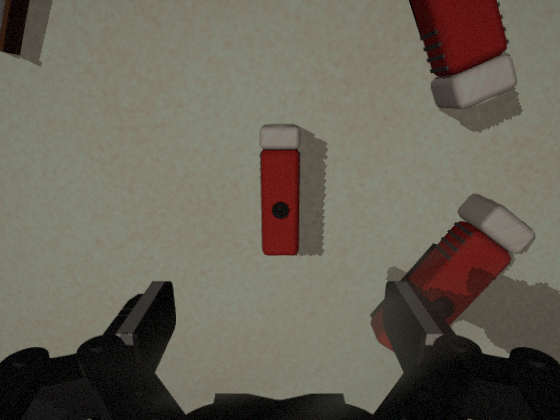

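Wrist view: the small light is between the jaws, straight, from (280,125) at the lens to (280,254) at the back, sides at columns 261 to 299.

```bash
python3 - <<'E'
from h import *
from workcell import manip,ik,vision,readout
c=pickle.load(open("w.pkl","rb"))
p=px2w(c,[(280,127),(280,254),(262,190),(299,190)],.032)
d=p[0]-p[1];yaw=np.degrees(np.arctan2(d[1],d[0]));m=p.mean(0)
print(m,np.linalg.norm(d),np.linalg.norm(p[2]-p[3]),yaw)
assert .1<np.linalg.norm(d)<.12
O=[180,0,yaw]
manip.movep([m[0],m[1],.14],O)
manip.move_straight([m[0],m[1],.090],.1)
manip.grasp(40); print(readout.read_width(),readout.read_gripper_force(),readout.read_position(),readout.read_contact_force())
manip.move_straight([m[0],m[1],.17],.12)
print(readout.read_width(),readout.read_contact_force(),readout.read_t())
manip.movep([.588,.032,.20],[180,0,92.3])
c=vision.capture("wrist");pickle.dump(c,open("w.pkl","wb"));cv2.imwrite("pics/w2.png",c["frame"]);print(readout.read_t(),readout.read_width())
E
```

```text
[ 0.45875703 -0.30185198  0.032     ] 0.10734273097498825 0.03032487555795675 23.072400438208938
0.36299996984735305 41.827754974365234 [ 0.45909538 -0.30201721  0.09055044] [-0.26230723 -0.04591439  3.27825867]
0.36202491833267125 [-0.29571722 -0.09010651 -1.84185943] 5.525
6.925 0.36256754975659905
```

View pics/w2.png

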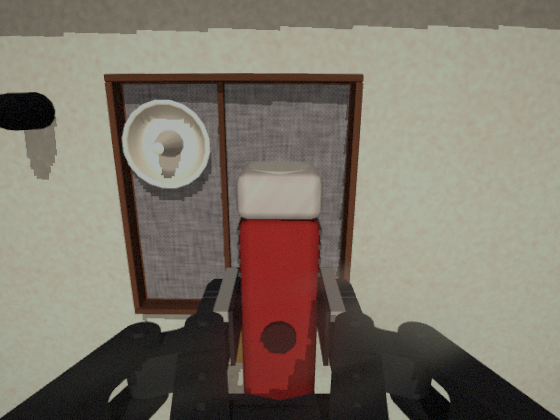

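Wrist view: light held straight. Tray corners: rear-left (106,76), rear-right (362,76), front-left (136,314); dish (166,144), cap (28,110).

```bash
python3 - <<'E'
from h import *
from workcell import readout
np.set_printoptions(precision=4,suppress=True)
c=pickle.load(open("w.pkl","rb"))
p=px2w(c,[(106,76),(362,76),(136,314)],.02)[:,:2]
a=p[0]-p[2];b=p[1]-p[0];print(p,np.linalg.norm(a),np.linalg.norm(b))
print("yaw",np.degrees(np.arctan2(a[1],a[0])),np.degrees(np.arctan2(b[1],b[0]))+90,"centre",(p[1]+p[2])/2)
print("shelf shadow n/a; tool",readout.read_position(),readout.read_tool_rot())
E
```

```text
[[ 0.4711  0.1197]
 [ 0.6385  0.1256]
 [ 0.4767 -0.0592]] 0.17895950350536066 0.1674885251015629
yaw 91.78418391667118 92.01717615368646 centre [0.5576 0.0332]
shelf shadow n/a; tool [0.5878 0.0305 0.1997] [-179.9603    0.0291   92.1564]
```

```bash
python3 - <<'E'
from h import *
from workcell import manip,vision,readout
O=[180,0,92]
manip.movep([.5935,.0345,.16],O)
manip.move_straight([.5935,.0345,.102],.08)
print(manip.move_straight([.5935,.0345,.0935],.015,until_force=2),readout.read_position(),readout.read_contact_force())
manip.open_jaws();print(readout.read_contact_force(),readout.read_width())
manip.move_straight([.5935,.0345,.16],.1)
manip.movep([.556,-.07,.24],O)
c=vision.capture("wrist");pickle.dump(c,open("w.pkl","wb"));cv2.imwrite("pics/w3.png",c["frame"]);print(readout.read_t())
E
```

```text
True [0.59353315 0.03452482 0.09455609] [0.06157487 0.32398955 4.32588883]
[-0.19358567  0.207607    0.77690888] 1.0024895751575382
10.6417
```

View pics/w3.png

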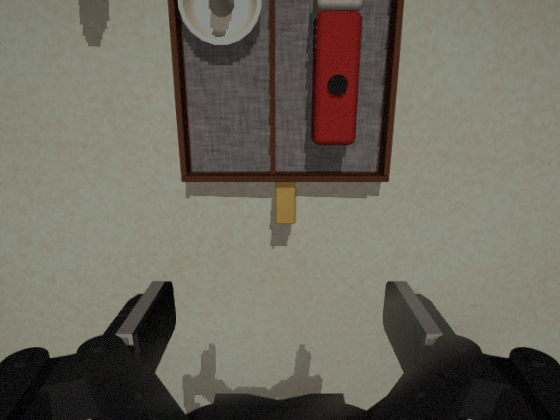

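The light lies button up in the right-hand bay; the pull is at (286,203), and the tray's front wall runs from (183,180) to (388,180).

```bash
python3 - <<'E'
from h import *
from workcell import manip,vision,readout
np.set_printoptions(precision=4,suppress=True)
c=pickle.load(open("w.pkl","rb"))
p=px2w(c,[(285.5,183),(285.5,223)],.04);w=px2w(c,[(183,180),(388,180)],.02)
d=w[1]-w[0];yaw=np.degrees(np.arctan2(d[1],d[0]))+90
print("pull",p,"wall",w,yaw,"light back",px2w(c,[(334,145)],.034))
m=p.mean(0);u=np.array([np.cos(np.radians(yaw)),np.sin(np.radians(yaw))])
print("tray centre",m[:2]+.105*u)
# look at battens from above, high and clear of the shelf
manip.movep([.575,.06,.26],[180,0,93])
c=vision.capture("wrist");pickle.dump(c,open("w2.pkl","wb"));cv2.imwrite("pics/w4.png",c["frame"]);print(readout.read_t())
E
```

```text
pull [[ 0.5605 -0.0525  0.04  ]
 [ 0.5618 -0.0846  0.04  ]] wall [[ 0.4771 -0.0572  0.02  ]
 [ 0.6448 -0.0514  0.02  ]] 91.99907677851445 light back [[ 0.5961 -0.0232  0.034 ]]
tray centre [0.5575 0.0364]
11.2833
```

View pics/w4.png

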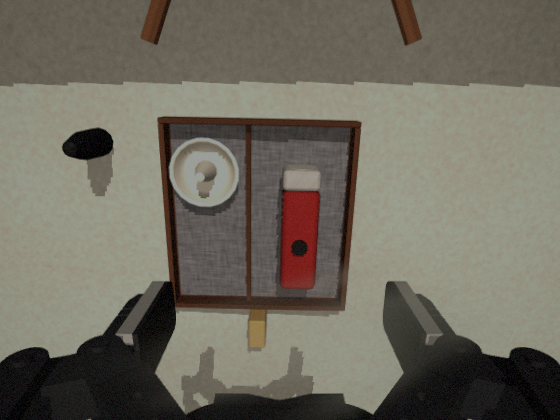

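Lead-in tips in view: left inner corner (157,43), right inner corner (406,44); the tray's corners are (159,119), (359,122), (345,310), (174,306).

```bash
python3 - <<'E'
from h import *
np.set_printoptions(precision=4,suppress=True)
c=pickle.load(open("w2.pkl","rb"))
l=px2w(c,[(157,43),(406,44),(141,39),(421,39)],.01)
d=l[1]-l[0];e=l[3]-l[2];print(l,np.linalg.norm(d),[np.degrees(np.arctan2(v[1],v[0]))+90 for v in(d,e)],"mid",(l[0]+l[1])/2,(l[2]+l[3])/2)
t=px2w(c,[(159,119),(359,122),(345,310),(174,306)],.02);d=t[0]+t[1]-t[2]-t[3]
print("tray",t.mean(0),np.degrees(np.arctan2(d[1],d[0])),"pull",px2w(c,[(258,330)],.04))
E
```

```text
[[0.4684 0.1791 0.01  ]
 [0.6707 0.1898 0.01  ]
 [0.4554 0.1815 0.01  ]
 [0.6824 0.1943 0.01  ]] 0.2026239954157055 [np.float64(93.0277271270215), np.float64(93.23683436395486)] mid [0.5696 0.1844 0.01  ] [0.5689 0.1879 0.01  ]
tray [0.5582 0.0337 0.02  ] 92.47919484407517 pull [[ 0.5622 -0.0663  0.04  ]]
```

```bash
cat >> h.py <<'E'
PO=np.array([.5584,.3892]);YAW=93.1;U=np.array([np.cos(np.radians(YAW)),np.sin(np.radians(YAW))]);V=np.array([-U[1],U[0]])
E
python3 - <<'E'
from h import *
from workcell import manip,vision,readout
np.set_printoptions(precision=4,suppress=True)
g=[.5614,-.0715]
manip.movep([*g,.14],[180,0,92.1])
manip.move_straight([*g,.090],.1)
manip.grasp(40);print(readout.read_width(),readout.read_position(),readout.read_contact_force())
t=PO+(-.300-.107)*U
print(manip.move_straight([*t,.090],.04,orientation=[180,0,YAW]),readout.read_position(),readout.read_contact_force(),readout.read_tool_rot())
c=vision.capture("wrist");pickle.dump(c,open("w.pkl","wb"));cv2.imwrite("pics/w5.png",c["frame"]);print(readout.read_t())
c=vision.capture("top");pickle.dump(c,open("t5.pkl","wb"));cv2.imwrite("pics/t5.png",cv2.resize(cv2.convertScaleAbs(c["frame"][140:260,170:330],alpha=1.8),None,fx=4.5,fy=4.5,interpolation=cv2.INTER_CUBIC))
E
```

```text
0.17850160789624178 [ 0.5614 -0.0716  0.0903] [-1.2842  0.0556  2.6757]
False [ 0.5803 -0.0191  0.0903] [-0.7116 -5.9151  3.4158] [-179.9773    0.237    93.0327]
14.95
```

View pics/t5.png

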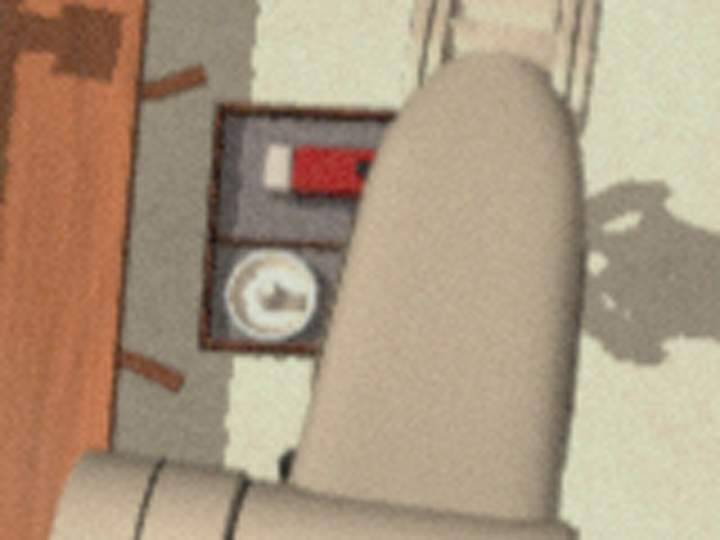

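View pics/w5.png

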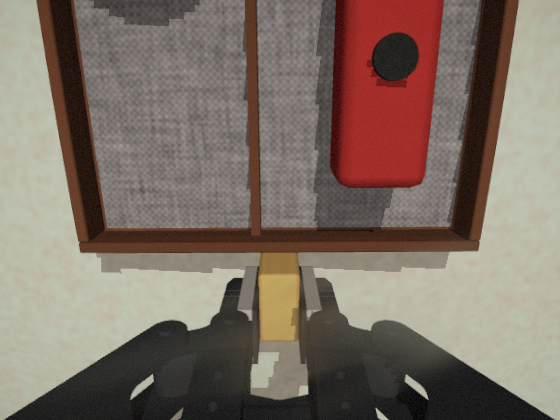

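Pull gripped; tray is square to the battens by eye. Checking numerically: top crop rear corners (218,104), (201,350); lead-in inner corners (207,80), (185,378); wrist front wall (81,241) to (479,241).

```bash
python3 - <<'E'
from h import *
np.set_printoptions(precision=4,suppress=True)
k=lambda p:np.array(p)/4.5+[170,140]
c=pickle.load(open("t5.pkl","rb"))
f=lambda P:np.c_[(P[:,:2]-PO)@U,(P[:,:2]-PO)@V]
for n,p,z in(("rear",[(218,104),(201,350)],.02),("tips",[(207,80),(185,378)],.01)):
    P=px2w(c,k(p),z);q=f(P);d=P[0]-P[1];print(n,q.tolist(),q.mean(0),np.degrees(np.arctan2(d[1],d[0]))+90)
c=pickle.load(open("w.pkl","rb"));P=px2w(c,[(81,241),(479,241)],.02);d=P[1]-P[0];print("front",f(P),f(P).mean(0),np.degrees(np.arctan2(d[1],d[0]))+90)
E
```

```text
rear [[-0.21733851366951118, -0.07817632474286602], [-0.21827783256594116, 0.09224609808325798]] [-0.2178  0.007 ] 93.4157944976465
tips [[-0.2072984567305502, -0.0978148406694744], [-0.2077230955452642, 0.10995881724123646]] [-0.2075  0.0061] 93.21709847278173
front [[-0.3883  0.0837]
 [-0.3884 -0.085 ]] [-0.3884 -0.0007] 93.07453619389078
```

```bash
python3 - <<'E'
from h import *
from workcell import manip,vision,readout
np.set_printoptions(precision=2,suppress=True)
def go(X,r,uf=None):
    b=manip.move_straight([*(PO+(X-.107)*U),.0903],r,orientation=[180,0,YAW],until_force=uf)
    F=np.array(readout.read_contact_force());x=(np.array(readout.read_position())[:2]-PO)@U+.107
    print(b,round(x,4),"ax",F[:2]@U,"lat",F[:2]@V,"z",F[2]);return b
for X in(-.27,-.24,-.21,-.185):
    if go(X,.04,12):break
else:
    for X in(-.178,-.174,-.170): 
        if go(X,.008,6):break
print(readout.read_t())
E
```

```text
False -0.2711 ax -4.538205955586692 lat -0.4179158983604174 z 2.1398478354820485
False -0.2408 ax -4.684893585748889 lat -0.358331451088796 z 1.9065855683634017
False -0.2106 ax -5.194462181551435 lat -0.5068408941016582 z 1.8765181893499603
False -0.1854 ax -4.30987201557249 lat -0.49892490879989726 z 1.7839397151639038
False -0.1789 ax -6.5137623636519555 lat 0.12609269998309514 z 2.8370012091573074
False -0.1748 ax -7.064866681529424 lat 0.4445878237593039 z 2.1696211061970905
False -0.1708 ax -6.116875209566478 lat -0.5315842394471465 z 2.9485924576572384
20.8
```

```bash
cat > push.py <<'E'
from h import *
from workcell import manip,vision,readout
X=-.1708; 
while X<-.098 and readout.read_t()<60:
    X+=.0015
    b=manip.move_straight([*(PO+(X-.107)*U),.0903],.006,orientation=[180,0,YAW],until_force=4.5)
    F=np.array(readout.read_contact_force());x=(np.array(readout.read_position())[:2]-PO)@U+.107;a=-F[:2]@U
    print(f"{X:.4f} {x:.4f} {a:.1f} {F[:2]@V:.1f}",b,sep=" ",end=" | ")
    if b or a>11.8: break
manip.dwell(.3);F=np.array(readout.read_contact_force());print("\nend",-F[:2]@U,readout.read_t())
E
python3 push.py
```

```text
-0.1693 -0.1702 5.4 0.0 False | -0.1678 -0.1686 6.4 0.5 False | -0.1663 -0.1671 7.1 -0.6 False | -0.1648 -0.1656 6.8 -0.1 False | -0.1633 -0.1641 6.4 0.1 False | -0.1618 -0.1627 6.4 0.3 False | -0.1603 -0.1611 6.2 -0.2 False | -0.1588 -0.1597 5.5 -0.1 False | -0.1573 -0.1582 6.8 0.8 False | -0.1558 -0.1567 5.8 0.0 False | -0.1543 -0.1552 6.1 -1.2 False | -0.1528 -0.1537 6.1 -0.2 False | -0.1513 -0.1522 6.4 -0.6 False | -0.1498 -0.1507 6.3 0.8 False | -0.1483 -0.1492 6.3 -0.3 False | -0.1468 -0.1477 6.2 0.4 False | -0.1453 -0.1462 7.2 0.6 False | -0.1438 -0.1447 5.9 0.0 False | -0.1423 -0.1432 5.8 -0.6 False | -0.1408 -0.1417 6.3 -0.6 False | -0.1393 -0.1402 6.5 0.3 False | -0.1378 -0.1387 6.6 0.1 False | -0.1363 -0.1372 7.0 0.0 False | -0.1348 -0.1357 6.7 0.0 False | -0.1333 -0.1342 5.8 0.6 False | -0.1318 -0.1327 6.1 -0.7 False | -0.1303 -0.1312 6.9 -0.5 False | -0.1288 -0.1297 6.0 0.6 False | -0.1273 -0.1282 7.0 -0.2 False | -0.1258 -0.1267 7.0 0.3 False | -0.1243 -0.1253 6.3 0.7 False | -0.1228 -0.1238 6.9 -0.7 False | -0.1213 -0.1223 5.7 -0.1 False | -0.1198 -0.1208 6.8 0.1 False | -0.1183 -0.1193 6.5 0.6 False | -0.1168 -0.1178 6.2 -0.7 False | -0.1153 -0.1165 6.7 -0.1 False | -0.1138 -0.1153 6.6 1.2 False | -0.1123 -0.1138 8.1 -0.1 False | -0.1108 -0.1124 7.6 -0.1 False | -0.1093 -0.1110 7.9 0.2 False | -0.1078 -0.1096 8.8 -0.6 False | -0.1063 -0.1081 8.3 0.5 False | -0.1048 -0.1067 8.9 0.1 False | -0.1033 -0.1061 11.1 0.4 False | -0.1018 -0.1057 15.5 0.1 False | 
end 14.888111037720982 39.3667
```

Plunger bottomed: it met the tray at about -0.116, and force rose steeply at -0.106, with roughly 8 N on the buffer. Next I ease off the push, let go and look.

```bash
python3 - <<'E'
from h import *
from workcell import manip,vision,readout
go=lambda X:manip.move_straight([*(PO+(X-.107)*U),.0903],.006,orientation=[180,0,YAW])
go(-.1035);F=np.array(readout.read_contact_force());print(F[:2]@U)
manip.open_jaws();F=np.array(readout.read_contact_force());print(F,readout.read_position())
t=PO+(-.1065-.107)*U
manip.move_straight([*t,.20],.08)
manip.movep([*(PO-.33*U),.26],[180,0,YAW])
c=vision.capture("wrist");cv2.imwrite("pics/w6.png",c["frame"]);pickle.dump(c,open("w.pkl","wb"));print(readout.read_t())
E
```

```text
-10.311960240031189
[-0.13009427  0.23491947  0.61979439] [0.56975209 0.17919894 0.0902852 ]
42.6417
```

View pics/w6.png

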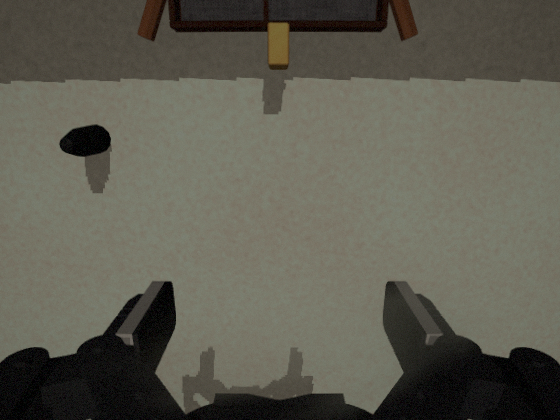

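The tray sits centred between the lead-ins, with its front wall from (171,27) to (387,27) and the pull at (279,45). The cap is untouched. Checking depth and handing in.

```bash
python3 - <<'E'
from h import *
from workcell import job
c=pickle.load(open("w.pkl","rb"));P=px2w(c,[(171,26),(387,26)],.02)[:,:2];x=(P-PO)@U
print(x,(P-PO)@V)
if abs(x.mean()+.196)<.006: print(job.hand_in())
E
```

```text
[-0.19663771 -0.19679424] [ 0.08383998 -0.08514068]
the job is handed in; nothing more can be done
None
```

The job is handed in, but no verdict came back: the light is in its bay, and the tray was let go against the buffer after the plunger bottomed out (about 8 N by my estimate). In the last picture it sits centred and square between the battens; the light and dish were under the shelf by then, so I could not see them.

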